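# Send the sample carrier round the bent feed rail to its end stop

## Robot

A 6-joint arm with a two-finger parallel gripper is mounted at the origin on the work surface. World frame = base frame: x ahead of the robot, y to its left, z up, the work surface at z = 0. Lengths are in m, angles in rad, forces in N, time in s.
With the tool pointing down it reaches from about 0.375 to 0.75 m from the base axis. Payload 9 kg.
Tool frame: the origin (TCP) lies between the finger pads; the fingertips stand 11 mm ahead of it and the grasp point (between the pads) lies 8 mm behind it; z points along the fingers, y is the direction in which the jaws open and shut (so a half turn about z gives the same grasp; the last joint's range is limited). The gripper opens to 85 mm and grips with 20 to 120 N. Pads are 22 mm wide; open, the fingers measure 114 mm over their backs; the gripper's body (76 mm by 85 mm) begins 54 mm behind the grasp point. The pads swing forward as they close: fully open they stand 13 mm farther back than shut.
Start: joints at [1.13, 0.104, 0.097, 1.564, 0, 1.353], TCP at [0.133, 0.585, 0.242] pointing down, gripper open.
Joint ranges: [-2.99, 2.99], [-0.84, 1.86], [-1.1, 1.16], [-1.84, 2.11], [-1.51, 1.56], [-3.14, 3.14]. Speed limits (rad/s): [2.22, 2.22, 2.57, 3.14, 3.14, 3.14].

## Interface

Orientations are given as a unit quaternion [x, y, z, w].
In Python, from bench import monitor, eyes, workorder gives the robot as it stands.
- The arm moves only by the tool move_arm, never from a script. Its argument "targets" is text: rows parted by semicolons, each of 7 numbers parted by spaces: the gripper's target within -1 to 1 (shut at 1, half-way at 0, fully open at -1), then the shift along the world's x, y, z in m, then the turn, a rotation vector about the world's x, y, z in rad. In form: grip x y z wx wy wz; .... A call has 1 to 10 rows; each row is the pose to reach, as a shift and turn from the pose measured when the call began; what a row does not reach only later rows make up. A row lasts 1/12 s, in which the tool goes at most 41.7 mm and 7.16 degrees, less where a joint would pass 70% of its speed; a pose out of reach is approached as far as the arm can. A call with a gripper value outside its range is refused whole. The fingers move at their own pace and stop on an object; "squeeze" is the grip in N (left out, the last holds). Time passes only in rows, so rows that repeat a pose let the fingers close. It gives the time, the measured TCP pose, the force and the opening at its end, in the units of the state.
- monitor.state(): the state, without advancing time (a new reading comes with each control period).
- eyes.camera(name): name is "side" or "top"; returns a dict with "image" (480x640x3 uint8, red, green, blue), "fovy" (degrees; the focal length in pixels is half the picture's height over the tangent of half this angle, whatever the lens; pixels are square), "cx", "cy" (the principal point, pixels), "dist_coeffs" ([k1, k2, p1, p2, k3] as OpenCV has them; the pictures are not rectified), "R" (3x3) and "t" (3): a world point X has camera coordinates R X + t. Camera axes: x right, y down, z forward; pixel columns grow to the right and rows downward; lengths in m; the calibration is good to about 2 mm. A picture is of the moment at which its call begins. There is no depth.
- workorder.close_job(): hands the job in, once; it reports no verdict.
The state is a dict: "t": time; "joints": joint angles; "joint_velocities": joint speeds; "joint_torque": joint torques, N m; "eef_pos": TCP position; "tcp_rot": TCP orientation; "ft_force": force on the tool from outside, world axes, zero at the start; "torque": the same for the moment, N m; "width": finger opening in m.
Only numpy, scipy, OpenCV 4.12 (cv2) and the standard library are available. Lean on these libraries where they do the work, as an engineer would, in place of code of your own. Each camera call takes 0.05 s, during which the arm holds its last target.

## Task

Swing the blue parking gate open, well clear of the rail, then slide the hanging sample carrier by its orange stem along the bent steel rail, round both corners, until it has gently pushed the yellow pad of the end stop fully in, and leave it there. Feel your way: never force the carrier against the rail or the stop, and leave everything else on the bench where it is.

Things in the scene. Friction and masses are not known exactly. Their poses are not given: they have to be found in the camera images.
- rail: Bent feed rail: fixed rigid steel wire 8 mm thick, its centre line level 100 mm above the bench. Origin on the bench under the start post; z up, x along the first straight in the travel direction. From above: first straight 90 mm, RIGHT bend of 90 degrees, middle straight 40 mm, LEFT bend of 90 degrees, last straight 140 mm to the end post. Bends have centre-line radius 30 mm.
- bend (a point): Point on the wire's centre line where the first straight ends and the right bend starts; axes as rail. The wire is hand-bent: each corner turns up to 7 degrees too much or too little, as a slight kink at the exit of the bend. These errors differ each time and are not reported, so the wire must be felt.
- carrier: Sample carrier hanging on the wire: white collar 16 mm long, 26 mm across, 11 mm bore, 1.5 mm play; above it an upright round orange stem 14 mm thick, top 51 mm over the origin; below it a pot 34 mm wide to 65 mm under the origin. 0.13 kg. Origin at the collar's centre, x along the bore, z up; hangs 1.5 mm under the wire's line. Slides at 1 to 2 N; over 20 N on rail, stop or gate is a fault.
- gate (a joint): Blue gate arm's angle in rad, counterclockwise from above: 0 shut (across the wire, just in front of the carrier), 2.1 hard limit; starts at 0 to 0.25. The way is clear from 1.4 on. Stays where left (0.7 N at the peg). In the rail's frame the upright hinge axis is at x 83, y 32 mm; at 0 the arm points to -y. Arm 8 mm wide, underside 4.5 mm above the wire's centre line.
- gate_peg (a point): Middle of the upright blue peg at the gate arm's free end, 70 mm from the hinge axis, 28 mm above the wire's centre line: round, 12 mm thick, its top 20 mm above this point and the arm's top 16 mm below it. Hold or push the gate here.
- pad (a joint): How far (m) the yellow pad of the end stop is pushed in: 0 free, 0.005 fully in (hard). The stop is a blue collar 22 mm across clamped on the last straight; the free pad's face is 100 mm past the start of that straight, give or take 12 mm (not reported). The pad, 22 mm across, faces the arriving carrier, yields at 0.15 N and stays in while the carrier stays against it.
Not all that is in view belongs to the job. Several things have the shape of the carrier; the one meant has the colours described above.

How it is judged:
On the way, in this order (a step that is already met when the one before it is completed fails the run):
1. the gate is swung open, clear of the rail (value of joint gate above 1.4 rad), for 0.2 s.
2. the carrier has pushed the stop's pad in, within 1 mm of fully in (value of joint pad above 0.004 m), for 0.2 s.
At the end, for the whole second after the job is handed in: The carrier rests against the end stop with the stop's pad still pushed in (within 2 mm of fully in), the gate stays open (1.4 rad or more), everything at rest and released (value of joint pad above 0.003 m and horizontal distance between carrier and bend above 0.12 m and value of joint gate above 1.4 rad and linear speed of carrier below 0.02 m/s); the robot touches nothing.
It fails at once if the carrier presses on the rail, stop or gate with more than 20 N (contact force between carrier and rail above 20 N).
It fails at once if a bystander on the bench is moved by more than 15 mm (distance of any of pot_near, stray_tube, rack_white, rack_steel, pot_green, pot_grey, slide_box, film_roll from where it was at the start of the episode above 0.015 m).
It also fails if it takes over 72 s, if anything falls off the work surface, if the arm or the gripper's body presses on something with over 40 N, if the wrist force passes 120 N, or if a joint passes its speed limit or range.

## Working session

There is one attempt and no reset: what is moved stays moved. The work goes in short steps, Python scripts to look and compute and a tool call to move; the robot and the scene stay as the last step left them, time stands still between calls to the robot, and variables do not carry over. Pictures are saved under pics/ and viewed, and the job is handed in when it is done.

Besides the shell and the picture viewer there is one more tool, called after "Emit:" in YAML: its name, and indented under it one key for each argument. move_arm: Moves the arm, as the interface text tells. Its arguments: {"type":"object","properties":{"targets":{"type":"string"},"squeeze":{"type":"number"}},"required":["targets"]}

```bash
mkdir -p pics; ls
python3 - <<'E'
from bench import monitor, eyes
import cv2,numpy as np
print(monitor.state())
for n in("side","top"):
    c=eyes.camera(n); cv2.imwrite(f"pics/{n}0.png",c["image"][:,:,::-1]); print(n,{k:v for k,v in c.items() if k!="image"})
    np.savez(f"{n}0.npz",**{k:np.array(v) for k,v in c.items()})
E
```

```text
pics
{'t': 0.0, 'joints': array([ 1.13031660e+00,  1.04667610e-01,  9.64383126e-02,  1.56389704e+00,
       -2.43744789e-06,  1.35309866e+00]), 'joint_velocities': array([ 0.00126449,  0.00248464, -0.0012204 , -0.00242614, -0.00014815,
       -0.00212157]), 'joint_torque': array([-1.08176782e-04, -5.56926012e+01,  5.03652763e+01,  1.67214184e-02,
       -4.54567853e-04,  3.85718124e-06]), 'eef_pos': array([0.13241338, 0.58487093, 0.24152383]), 'tcp_rot': array([ 1.11160792e-01,  9.93802212e-01, -6.29712280e-04, -2.13763297e-04]), 'ft_force': array([0.41786271, 1.01914779, 0.20863546]), 'torque': array([-0.00701108,  0.00017986,  0.03181937]), 'width': 0.08490079677042407}
side {'fovy': 53.986044373632424, 'cx': 317.59382962415856, 'cy': 239.57481067260733, 'dist_coeffs': array([0.00220769, 0.        , 0.        , 0.        , 0.        ]), 'R': array([[ 0.93523806, -0.35384098,  0.01124006],
       [-0.25221885, -0.68824812, -0.68022068],
       [ 0.2484259 ,  0.63333332, -0.7329212 ]]), 't': array([-0.44222649,  0.20546833,  0.58317616])}
top {'fovy': 55.172432538390005, 'cx': 319.4472370906341, 'cy': 234.76788350473998, 'dist_coeffs': array([-0.09338762,  0.        ,  0.        ,  0.        ,  0.        ]), 'R': array([[-0.0165641 , -0.99954909, -0.02504486],
       [-0.99339107,  0.01929704, -0.11314505],
       [ 0.11357732,  0.0230052 , -0.99326278]]), 't': array([0.02530598, 0.51504258, 0.7125966 ])}
```

View pics/side0.png

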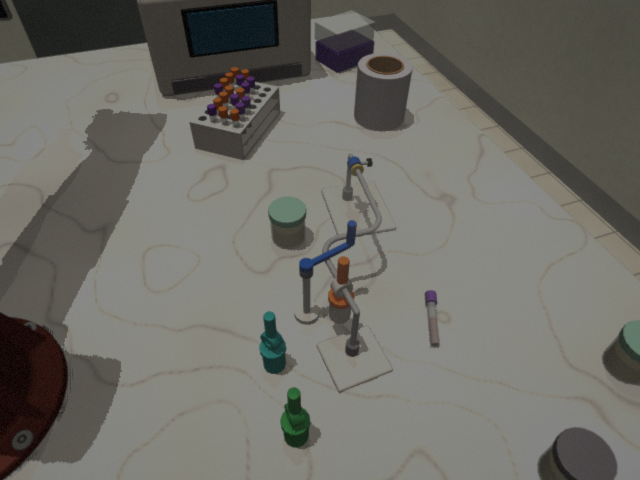

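View pics/top0.png

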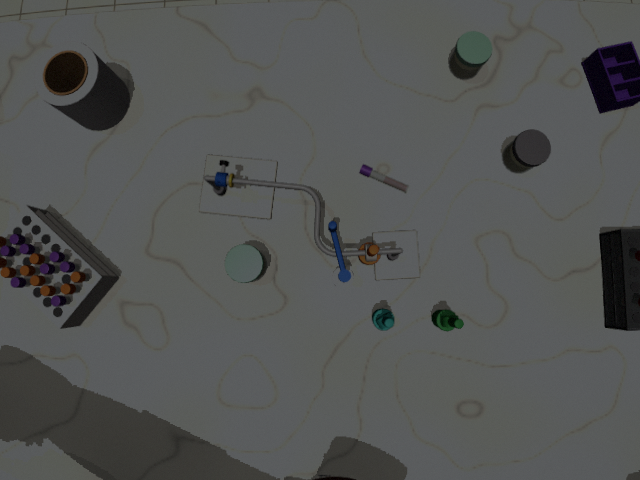

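```bash
cat > h.py <<'E'
import numpy as np,cv2
def load(f): 
    d=np.load(f); return {k:d[k] for k in d}
def cal(c):
    f=240/np.tan(np.radians(float(c["fovy"]))/2)
    return np.array([[f,0,float(c["cx"])],[0,f,float(c["cy"])],[0,0,1]]),np.array(c["dist_coeffs"],float),np.array(c["R"]),np.array(c["t"])
def ray(c,uv):
    K,D,R,t=cal(c); p=cv2.undistortPoints(np.array(uv,float).reshape(1,1,2),K,D).ravel()
    d=R.T@np.array([p[0],p[1],1]); return -R.T@t,d/np.linalg.norm(d)
def onplane(c,uv,z):
    o,d=ray(c,uv); return o+d*(z-o[2])/d[2]
def tri(c1,p1,c2,p2):
    o1,d1=ray(c1,p1);o2,d2=ray(c2,p2)
    s=np.linalg.lstsq(np.stack([d1,-d2],1),o2-o1,rcond=None)[0]
    a=o1+s[0]*d1;b=o2+s[1]*d2
    return (a+b)/2,np.linalg.norm(a-b)
def proj(c,X):
    K,D,R,t=cal(c); return cv2.projectPoints(np.array(X,float).reshape(-1,1,3),cv2.Rodrigues(R)[0],t,K,D)[0].reshape(-1,2)
def crop(c,x0,y0,x1,y1,k,fn,g=2.5):
    im=np.clip(np.array(c["image"])[y0:y1,x0:x1].astype(float)*g,0,255).astype(np.uint8)
    cv2.imwrite(fn,cv2.resize(im[:,:,::-1],None,fx=k,fy=k,interpolation=cv2.INTER_CUBIC))
E
python3 - <<'E'
from h import *
s=load("side0.npz");t=load("top0.npz")
crop(s,260,140,420,400,2.3,"pics/sc.png") if 0 else crop(s,270,210,420,320,5,"pics/sc.png")
crop(t,195,145,435,335,3.1,"pics/tc.png",4)
E
```

```text
(no output)
```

View pics/sc.png

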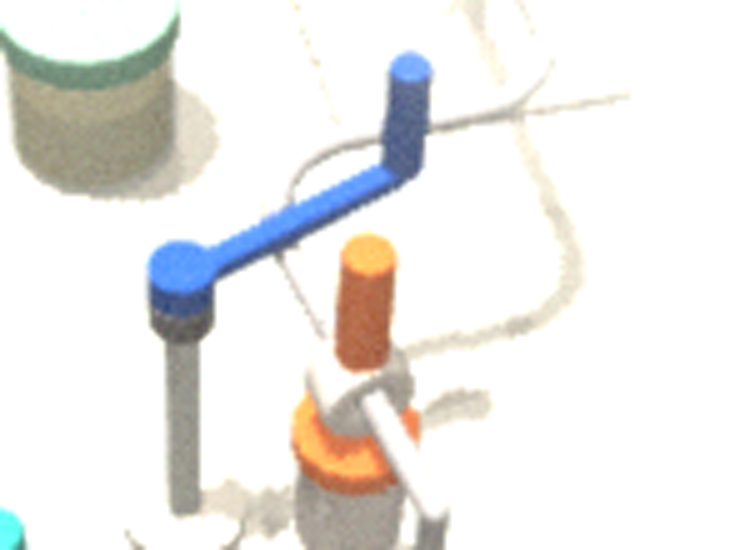

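View pics/tc.png

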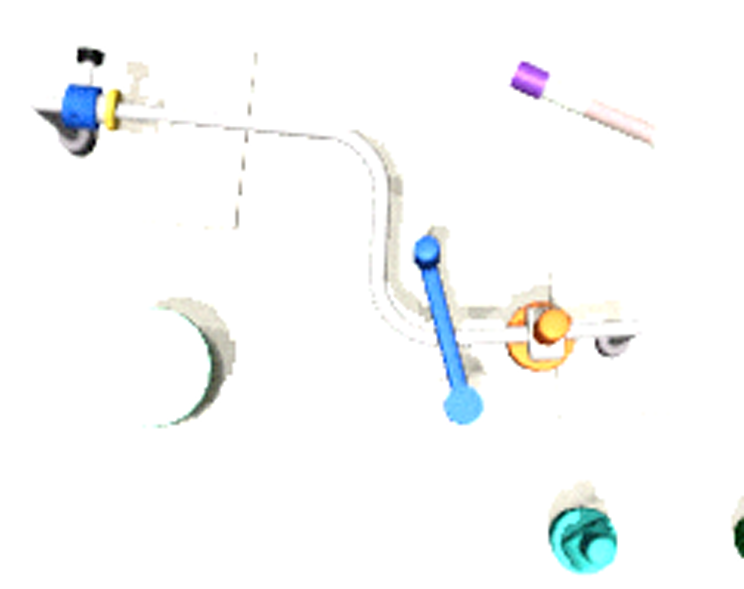

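Run:
```python
from h import *
s=load("side0.npz");t=load("top0.npz")
for c in(s,t): print("cam",np.round(ray(c,(320,240))[0],3))
# orange stem mask, blue masks
for n,c in(("side",s),("top",t)):
    hsv=cv2.cvtColor(np.array(c["image"]),cv2.COLOR_RGB2HSV)
    for nm,lo,hi in(("orange",(4,120,40),(16,255,255)),("blue",(105,120,30),(122,255,255)),("yellow",(20,120,30),(32,255,255))):
        m=cv2.inRange(hsv,lo,hi)
        k,l,st,ce=cv2.connectedComponentsWithStats(m)
        print(n,nm,[(st[i].tolist(),np.round(ce[i],1).tolist()) for i in range(1,k) if st[i][4]>8])
crop(t,325,215,405,290,9,"pics/tc2.png",3)
crop(s,330,140,400,200,10,"pics/sc2.png",3)
```

```text
cam [ 0.321 -0.384  0.572]
cam [ 0.431 -0.001  0.767]
side orange [([213, 67, 26, 52, 527], [225.4, 91.3]), ([241, 69, 9, 11, 62], [245.2, 72.6]), ([236, 88, 9, 11, 62], [240.0, 91.9]), ([230, 109, 9, 12, 93], [234.3, 114.3]), ([337, 257, 12, 27, 252], [342.6, 269.7]), ([329, 289, 20, 20, 218], [337.2, 300.7]), ([351, 292, 3, 5, 12], [352.1, 293.9]), ([29, 327, 34, 82, 984], [46.7, 372.6]), ([0, 455, 19, 19, 163], [6.1, 461.6])]
side blue [([349, 157, 10, 7, 49], [353.3, 159.8]), ([348, 221, 8, 5, 30], [351.5, 223.2]), ([300, 243, 49, 29, 330], [319.9, 257.6])]
side yellow [([352, 164, 10, 4, 19], [356.3, 165.7])]
top orange [([44, 51, 44, 44, 256], [67.1, 74.3]), ([359, 242, 20, 14, 118], [370.6, 248.2]), ([29, 253, 10, 11, 84], [33.8, 258.2]), ([359, 255, 21, 10, 70], [368.3, 259.6]), ([20, 265, 10, 11, 82], [24.3, 270.1]), ([1, 267, 11, 11, 85], [5.2, 272.0]), ([70, 271, 11, 12, 89], [75.1, 276.4]), ([30, 275, 10, 11, 91], [34.5, 280.1]), ([60, 283, 11, 11, 87], [65.4, 288.4]), ([40, 285, 10, 11, 85], [44.7, 290.4])]
top blue [([214, 172, 13, 15, 146], [220.3, 179.1]), ([329, 221, 8, 9, 58], [332.3, 225.1]), ([331, 231, 20, 51, 330], [340.1, 259.5])]
top yellow [([229, 174, 4, 13, 40], [230.4, 180.0])]
```

View pics/tc2.png

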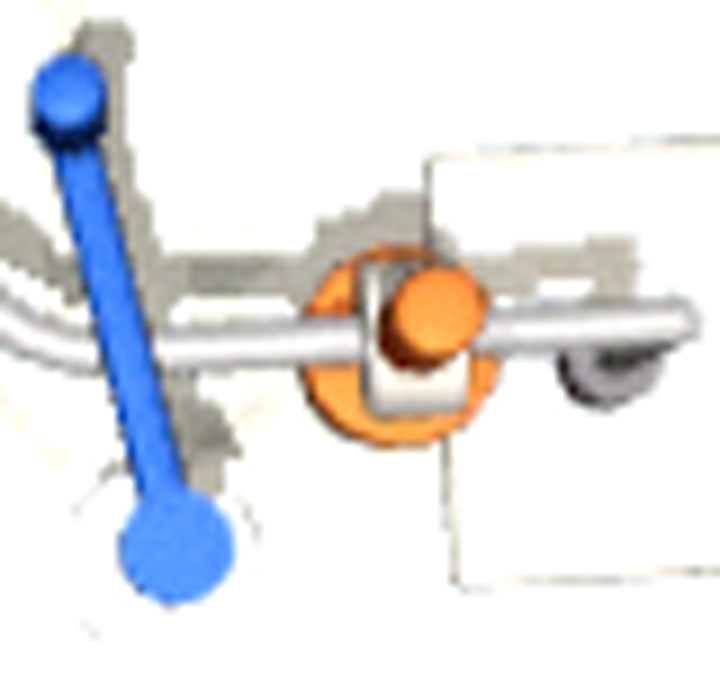

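View pics/sc2.png

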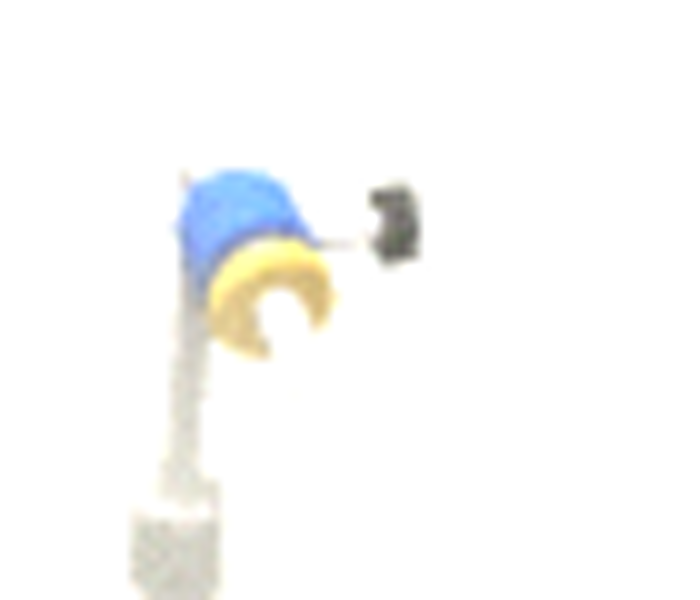

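Run:
```python
from h import *
s=load("side0.npz");t=load("top0.npz")
for n,a,b in(("peg",(351.5,223.2),(332.8,224.5)),("stem",(343.6,261.2),(373.7,248.9)),("hinge",(306.4,263.6),(344.7,275.6)),
  ("pad",(30/1+327,0+169.5),(231,180.5))):
    print(n,*tri(s,a,t,b))
im=np.clip(t["image"].astype(float)*1.6,0,255).astype(np.uint8)
def sv(x0,y0,x1,y1,k,f): cv2.imwrite(f,cv2.resize(im[y0:y1,x0:x1,::-1],None,fx=k,fy=k,interpolation=cv2.INTER_CUBIC))
sv(295,170,405,265,7,"pics/r1.png"); sv(200,160,320,200,6,"pics/r2.png")
```

```text
peg [ 0.51557234 -0.00503614  0.14669496] 0.0003425344906981614
stem [ 0.48139201 -0.05974896  0.14639515] 2.5739063142822384e-06
hinge [ 0.44760335 -0.02096979  0.11236691] 0.0014089018445541898
pad [0.59271299 0.14529123 0.09907205] 0.0018079758415701242
```

View pics/r1.png

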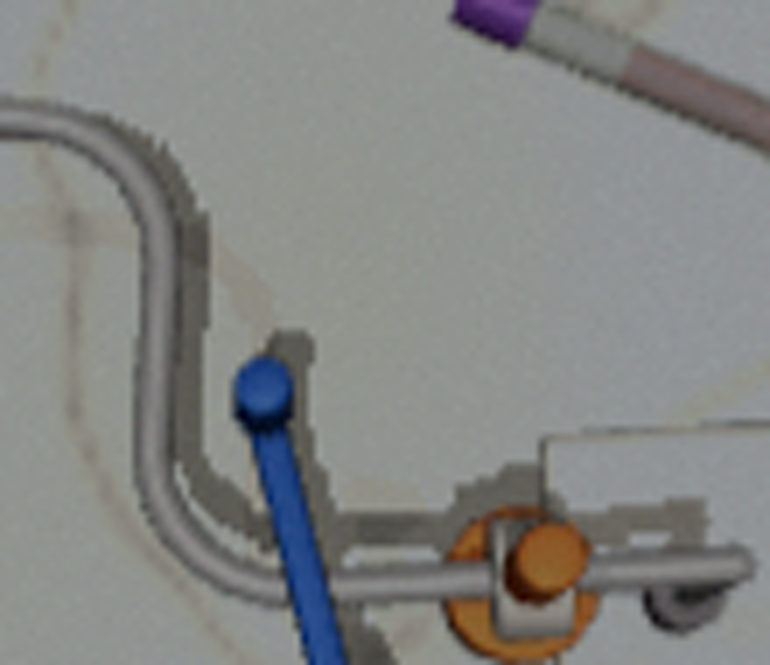

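View pics/r2.png

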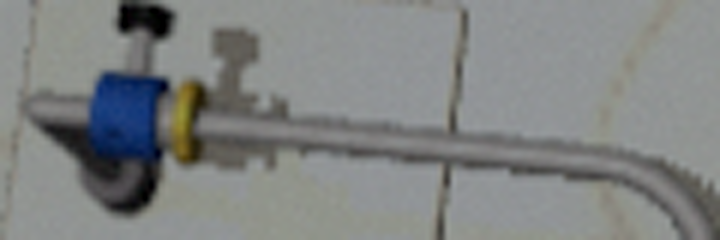

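Run:
```python
from h import *
s=load("side0.npz");t=load("top0.npz")
def L(pts,o,k,z=.1):
    P=np.array([onplane(t,(p[0]/k+o[0],p[1]/k+o[1]),z)[:2] for p in pts]); 
    v=cv2.fitLine(P.astype(np.float32),cv2.DIST_L2,0,1e-4,1e-4).ravel(); 
    r=(P-v[2:])@np.array([-v[1],v[0]])
    print("dir",np.round(np.degrees(np.arctan2(v[1],v[0])),2),"res mm",np.round(r*1e3,1)); print(np.round(P,4).tolist()); return v
a=L([(735,566),(640,570),(440,580),(360,585)],(295,170),7)
b=L([(163,240),(158,330),(152,420),(150,460)],(295,170),7)
c=L([(230,125),(350,137),(480,148),(560,157)],(200,160),6)
def X(a,b):
    k=np.linalg.solve(np.array([a[:2],-b[:2]]).T,b[2:]-a[2:]); return a[2:]+k[0]*a[:2]
print("corners",X(a,b),X(b,c), np.linalg.norm(X(a,b)-X(b,c)))
print("pad face",onplane(t,(200+200/6,160+125/6),.1))
print("stem seen at collar",)
```

```text
dir -88.21 res mm [-0.1  0.1  0.1 -0.1]
[[0.4816, -0.1023], [0.4811, -0.0825], [0.4798, -0.041], [0.4791, -0.0244]]
dir -4.33 res mm [ 0.  -0.1  0.1 -0. ]
[[0.5526, 0.0154], [0.5335, 0.0167], [0.5145, 0.0183], [0.5061, 0.0188]]
dir 83.07 res mm [-0.   0.1 -0.2  0.1]
[[0.5908, 0.1343], [0.587, 0.1042], [0.5834, 0.0718], [0.5807, 0.0519]]
corners [0.47779   0.0210021] [0.5761062  0.01355992] 0.09859747
pad face [0.59101536 0.1418355  0.1       ]
stem seen at collar
```

Candidates for the carrier, in side-view pixels:
- Orange stem with white collar on the wire at (343,270)
- Teal look-alike at (270,340)
- Green look-alike at (294,415)

The crop shows the orange stem, white collar and pot hanging on the wire, so I choose that one. The gate peg is at (0.5155, -0.005), with the gate at about 0.19 rad. I'm moving above the peg with the jaws partly closed, so they can cage it.

Emit:
move_arm:
  targets: "0.4 0.383 -0.590 0 0 0 1.217; 0.4 0.383 -0.590 0 0 0 1.217; 0.4 0.383 -0.590 0 0 0 1.217; 0.4 0.383 -0.590 0 0 0 1.217; 0.4 0.383 -0.590 0 0 0 1.217; 0.4 0.383 -0.590 0 0 0 1.217; 0.4 0.383 -0.590 0 0 0 1.217; 0.4 0.383 -0.590 0 0 0 1.217; 0.4 0.383 -0.590 0 0 0 1.217; 0.4 0.383 -0.590 0 0 0 1.217"
  squeeze: 20

```text
t: 0.93
eef_pos: [0.3336, 0.2772, 0.2421]
tcp_rot: [-0.426, 0.905, -0.001, 0.0]
ft_force: [0.3, 0.7, 0.1]
width: 0.0254
```

Emit:
move_arm:
  targets: "0.4 0.182 -0.282 0 0 0 0.11; 0.4 0.182 -0.282 0 0 0 0.11; 0.4 0.182 -0.282 0 0 0 0.11; 0.4 0.182 -0.282 0 0 0 0.11; 0.4 0.182 -0.282 0 0 0 0.11; 0.4 0.182 -0.282 0 0 0 0.11; 0.4 0.182 -0.282 0 0 0 0.11; 0.4 0.182 -0.282 0 0 0 0.11; 0.4 0.182 -0.282 0 0 0 0.11"

```text
t: 1.68
eef_pos: [0.5175, -0.0096, 0.2409]
tcp_rot: [-0.473, 0.881, -0.001, -0.0]
ft_force: [-0.4, -1.0, -0.6]
width: 0.0254
```

Emit:
move_arm:
  targets: "0.4 -0.002 0.0045 -0.03 0 0 0; 0.4 -0.002 0.0045 -0.07 0 0 0; 0.4 -0.002 0.0045 -0.08 0 0 0; 0.4 -0.002 0.0045 -0.08 0 0 0"

```text
t: 2.02
eef_pos: [0.5131, -0.0044, 0.1575]
tcp_rot: [-0.473, 0.881, 0.001, -0.003]
ft_force: [0.1, -0.4, 0.9]
width: 0.0257
```

Run:
```python
from h import *
from bench import eyes,monitor
s=eyes.camera("side");t=eyes.camera("top")
print(monitor.state()["eef_pos"])
crop(s,290,130,410,300,3.5,"pics/a1.png"); crop(t,250,170,420,310,4.5,"pics/a2.png",3)
```

```text
[ 0.51557479 -0.00485304  0.1621273 ]
```

View pics/a1.png

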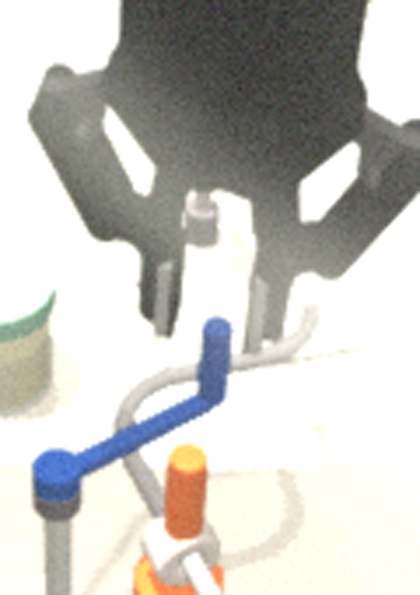

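View pics/a2.png

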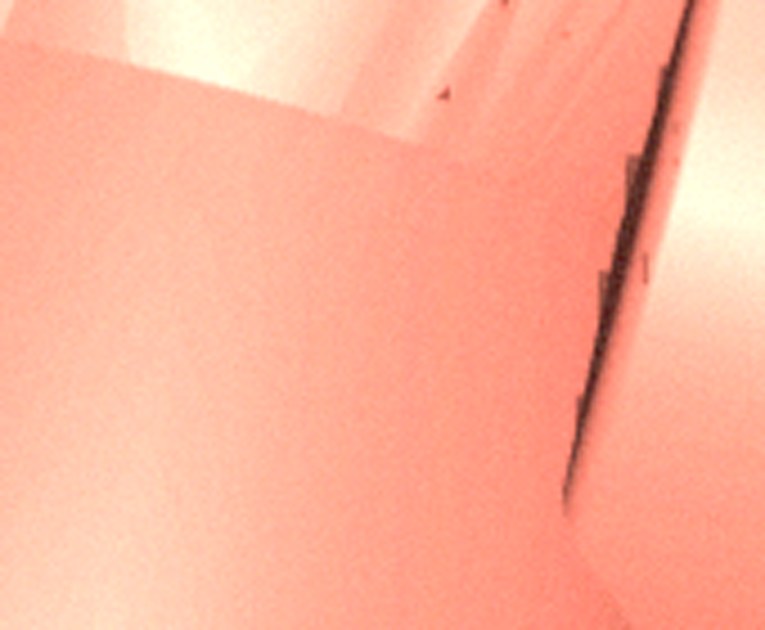

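The side view shows the jaws straddling the peg at crop (215,350). The arm hides the top view. Next I descend over the peg.

Emit:
move_arm:
  targets: "0.4 0 0 -0.01 0 0 0; 0.4 0 0 -0.022 0 0 0; 0.4 0 0 -0.033 0 0 0; 0.4 0 0 -0.033 0 0 0; 0.4 0 0 -0.033 0 0 0"

```text
t: 2.53
eef_pos: [0.515, -0.0046, 0.1283]
tcp_rot: [-0.473, 0.881, -0.0, -0.001]
ft_force: [-0.1, 0.3, -0.5]
width: 0.0257
```

Run:
```python
from h import *
from bench import eyes,monitor
s=eyes.camera("side")
st=monitor.state();print(st["eef_pos"],st["ft_force"],st["width"])
crop(s,290,130,410,300,3.5,"pics/a3.png")
```

```text
[ 0.51539365 -0.0047781   0.12899579] [ 0.62665032  0.14291275 -0.07470723] 0.0254725257295616
```

View pics/a3.png

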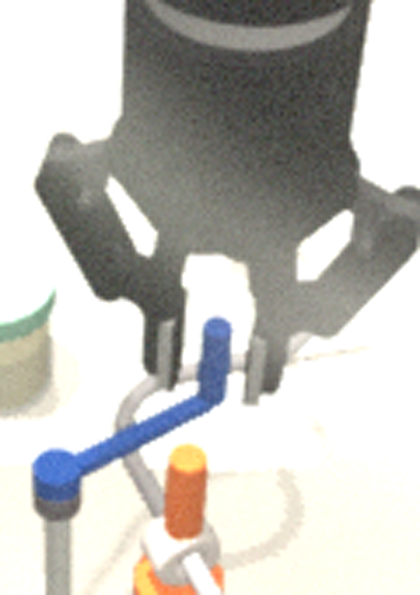

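Emit:
move_arm:
  targets: "0.4 -0.0015 0.0055 0 0 0 0; 0.4 -0.0034 0.0111 0 0 0 0; 0.4 -0.0060 0.0165 0 0 0 0; 0.4 -0.0089 0.0220 0 0 0 0; 0.4 -0.0125 0.0270 0 0 0 0; 0.4 -0.0163 0.0317 0 0 0 0; 0.4 -0.0207 0.0360 0 0 0 0; 0.4 -0.0252 0.0400 0 0 0 0; 0.4 -0.0302 0.0435 0 0 0 0; 0.4 -0.0354 0.0466 0 0 0 0"

```text
t: 3.42
eef_pos: [0.4793, 0.0422, 0.1289]
tcp_rot: [-0.473, 0.881, -0.001, -0.0]
ft_force: [1.1, -0.5, -0.2]
width: 0.0257
```

Emit:
move_arm:
  targets: "0.4 -0.0055 0.0025 0 0 0 0; 0.4 -0.0113 0.0045 0 0 0 0; 0.4 -0.0170 0.006 0 0 0 0; 0.4 -0.0232 0.007 0 0 0 0; 0.4 -0.0292 0.0078 0 0 0 0; 0.4 -0.0353 0.0078 0 0 0 0; 0.4 -0.0415 0.007 0 0 0 0; 0.4 -0.0475 0.006 0 0 0 0; 0.4 -0.0540 0.004 0 0 0 0; 0.4 -0.0591 0.0025 0 0 0 0"

```text
t: 4.25
eef_pos: [0.4195, 0.0445, 0.1289]
tcp_rot: [-0.473, 0.881, -0.001, -0.001]
ft_force: [0.7, 0.1, -0.4]
width: 0.0258
```

Run:
```python
from h import *
from bench import eyes,monitor
s=eyes.camera("side")
st=monitor.state();print(st["eef_pos"],st["ft_force"],st["width"])
crop(s,230,120,410,300,3.3,"pics/a4.png")
```

```text
[0.41894208 0.04435552 0.1288699 ] [-0.36113194 -0.13077891 -0.02341419] 0.025913083540547943
```

View pics/a4.png

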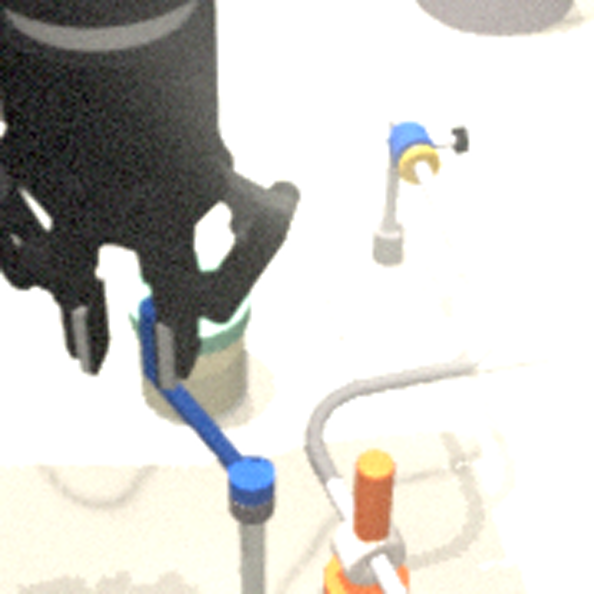

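Run:
```python
from h import *
s=load("side0.npz")
p=onplane(s,(274.8,212.4),.147);d=p[:2]-[.4472,-.0204];print(p,np.hypot(*d),np.arctan2(d[1],d[0])-.031)
```

```text
[0.42948763 0.04714419 0.147     ] 0.06982797265313784 1.7962556139209191
```

Gate is at about 1.80 rad, well open. Next I lift off, then turn so the jaws lie along the travel direction above the orange stem.

Emit:
move_arm:
  targets: "0.4 0 0 0.03 0 0 0; 0.4 0 0 0.06 0 0 0; 0.1 0.02 -0.035 0.07 0 0 -0.12; 0.1 0.04 -0.07 0.07 0 0 -0.24; 0.1 0.0617 -0.104 0.07 0 0 -0.36; 0.1 0.0617 -0.104 0.07 0 0 -0.48; 0.1 0.0617 -0.104 0.07 0 0 -0.6; 0.1 0.0617 -0.104 0.06 0 0 -0.72; 0.1 0.0617 -0.104 0.05 0 0 -0.84; 0.1 0.0617 -0.104 0.04 0 0 -0.954"

```text
t: 5.13
eef_pos: [0.4804, -0.0599, 0.1684]
tcp_rot: [-0.013, 1.0, -0.0, -0.001]
ft_force: [-0.3, 0.9, -0.7]
width: 0.0382
```

Run:
```python
from h import *
from bench import eyes,monitor
from scipy.spatial.transform import Rotation as R
s=eyes.camera("side")
st=monitor.state();print(st["eef_pos"],st["ft_force"],st["width"],np.round(R.from_quat(st["tcp_rot"]).as_matrix(),3).tolist(),st["joints"].round(2))
crop(s,230,120,410,320,3,"pics/a5.png")
```

```text
[ 0.47957528 -0.0594929   0.1662699 ] [-0.8948133  -0.34674567 -2.19832567] 0.038609827342259484 [[-1.0, -0.017, -0.005], [-0.017, 1.0, 0.001], [0.005, 0.001, -1.0]] [-0.39 -0.25 -0.38  1.45 -0.   -0.41]
```

View pics/a5.png

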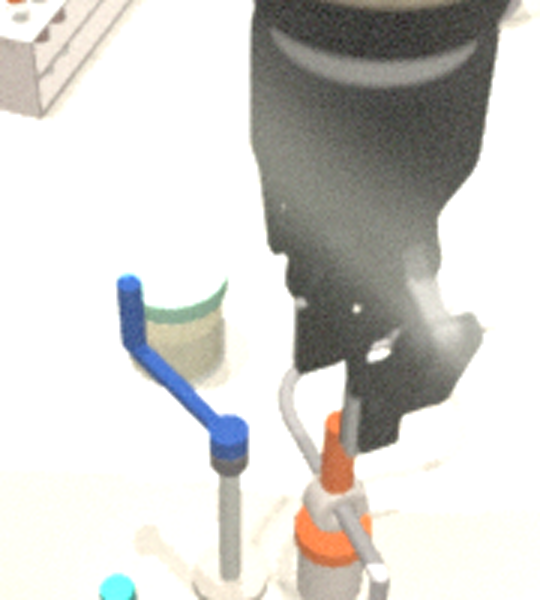

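Run:
```python
from h import *
s=load("side0.npz")
for z in(.155,.162):
  X=[[.4796+dx,-.0595-dy,z] for dy in(.0193,.033) for dx in(-.011,.011)]+[[.4796+dx,-.0595+dy,z] for dy in(.0193,.033) for dx in(-.011,.011)]
  print(z,((proj(s,X)-[230,120])*3).round().tolist())
print((proj(s,[[.4807,-.0597,.1475]])-[230,120])*3)
```

```text
0.155 [[330.0, 454.0], [383.0, 438.0], [345.0, 481.0], [398.0, 465.0], [293.0, 383.0], [344.0, 369.0], [281.0, 359.0], [331.0, 345.0]]
0.162 [[331.0, 442.0], [385.0, 427.0], [346.0, 469.0], [400.0, 453.0], [294.0, 371.0], [345.0, 357.0], [281.0, 347.0], [332.0, 333.0]]
[[339.27413061 422.16033629]]
```

Run:
```python
from h import *
from bench import eyes
s=eyes.camera("side"); crop(s,310,220,375,290,8.5,"pics/a6.png",2.8)
```

```text
(no output)
```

View pics/a6.png

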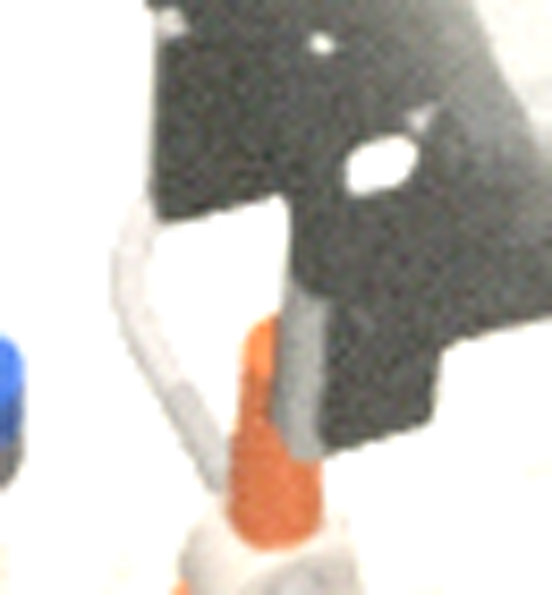

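Emit:
move_arm:
  targets: "0.1 0.001 0 -0.01 0 0 0; 0.1 0.001 0 -0.025 0 0 0; 0.1 0.001 0 -0.038 0 0 0; 0.1 0.001 0 -0.038 0 0 0; 0.1 0.001 0 -0.038 0 0 0; 0.1 0.001 0 -0.038 0 0 0"

```text
t: 5.73
eef_pos: [0.4807, -0.0595, 0.1298]
tcp_rot: [-0.015, 1.0, 0.0, -0.002]
ft_force: [0.8, 0.0, 0.8]
width: 0.0385
```

```bash
cat > st.py <<'E'
from bench import monitor
import numpy as np
from scipy.spatial.transform import Rotation as R
st=monitor.state();m=R.from_quat(st["tcp_rot"]).as_matrix()
print(st["t"],(st["eef_pos"]*1e3).round(1),"F",st["ft_force"].round(2),"M",st["torque"].round(3),"w",round(st["width"]*1e3,1),"yaw",np.degrees(np.arctan2(m[1,1],m[0,1])).round(2),"tilt",m[:2,2].round(4))
E
python3 st.py
```

```text
5.7333 [480.7 -59.5 129.8] F [0.79 0.03 0.82] M [ 0.021 -0.029  0.021] w 38.5 yaw 91.73 tilt [-0.0044  0.0004]
```

Emit:
move_arm:
  targets: "0.4 0 0 -0.002 0 -0.0044 0; 0.6 0 0 -0.002 0 -0.0044 0; 1 0 0 -0.002 0 -0.0044 0; 1 0 0 -0.002 0 -0.0044 0; 1 0 0 -0.002 0 -0.0044 0; 1 0 0 -0.002 0 -0.0044 0; 1 0 0 -0.002 0 -0.0044 0"
  squeeze: 20

```text
t: 6.32
eef_pos: [0.481, -0.0596, 0.1282]
tcp_rot: [-0.015, 1.0, 0.0, 0.0]
ft_force: [-0.7, 0.7, 5.0]
width: 0.0134
```

```bash
python3 st.py;python3 - <<'E'
from h import *
from bench import eyes
s=eyes.camera("side"); crop(s,300,200,400,330,4.5,"pics/a7.png",2.5)
E
```

```text
6.3167 [481.  -59.6 128.2] F [-0.66  0.71  5.01] M [0.167 0.091 0.016] w 13.4 yaw 91.74 tilt [0.0007 0.0002]
```

View pics/a7.png

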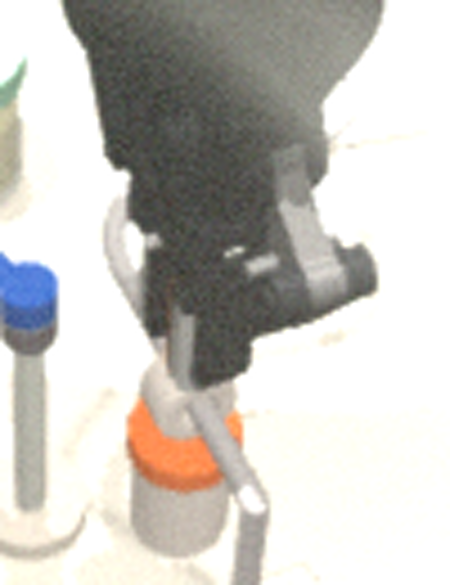

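Emit:
move_arm:
  targets: "1 0 0 0.0008 0 0 0; 1 0 0 0.0015 0 0 0; 1 0 0 0.0015 0 0 0; 1 0 0 0.0015 0 0 0"

```text
t: 6.7
eef_pos: [0.4808, -0.0595, 0.1294]
tcp_rot: [-0.015, 1.0, 0.0, 0.0]
ft_force: [0.6, 0.3, -1.6]
width: 0.0134
```

```bash
python3 st.py
```

```text
6.7 [480.8 -59.5 129.4] F [ 0.62  0.32 -1.55] M [0.002 0.025 0.018] w 13.4 yaw 91.73 tilt [0.0001 0.0004]
```

Emit:
move_arm:
  targets: "1 -0.0001 0.002 0.0005 0 0 0; 1 -0.0002 0.0045 0.0009 0 0 0; 1 -0.0002 0.007 0.0009 0 0 0; 1 -0.0003 0.01 0.0009 0 0 0; 1 -0.0004 0.0125 0.0009 0 0 0; 1 -0.0005 0.015 0.0009 0 0 0; 1 -0.0006 0.018 0.0009 0 0 0; 1 -0.0006 0.02 0.0009 0 0 0"

```text
t: 7.37
eef_pos: [0.4802, -0.0391, 0.1303]
tcp_rot: [-0.015, 1.0, 0.0, 0.0]
ft_force: [0.1, -0.3, -1.7]
width: 0.0128
```

```bash
python3 st.py
```

```text
7.3667 [480.2 -39.1 130.3] F [ 0.09 -0.3  -1.67] M [-0.008 -0.028 -0.042] w 12.8 yaw 91.74 tilt [0.0001 0.0004]
```

Emit:
move_arm:
  targets: "1 -0.0001 0.003 0 0 0 0; 1 -0.0002 0.006 0 0 0 0; 1 -0.0003 0.009 0 0 0 0; 1 -0.0004 0.012 0 0 0 0; 1 -0.0005 0.015 0 0 0 0; 1 -0.0006 0.018 0 0 0 0; 1 -0.0007 0.021 0 0 0 0; 1 -0.0007 0.024 0 0 0 0; 1 -0.0008 0.0266 0 0 0 0; 1 -0.0008 0.0266 0 0 0 0"

```text
t: 8.2
eef_pos: [0.4793, -0.012, 0.1303]
tcp_rot: [-0.015, 1.0, 0.0, 0.0]
ft_force: [-0.7, 0.4, 0.3]
width: 0.0134
```

```bash
python3 st.py
```

```text
8.2 [479.3 -12.  130.3] F [-0.74  0.35  0.31] M [ 0.    -0.025  0.031] w 13.4 yaw 91.77 tilt [0.0001 0.0006]
```

```bash
cat > path.py <<'E'
import numpy as np,sys
from scipy.spatial.transform import Rotation as R
H0=91.8;M=float(np.degrees(0));ds=.25
def wire(B=(479.4,-12.2),h0=H0,t1=96.1,t2=87.4,mid=40.,last=130.):
    segs=[]  # headings for each ds step
    h=[h0]*int(90/ds)
    n=int(round(30*np.pi/2/ds))
    h+=list(h0-np.linspace(0,90,n)); h1=h0-t1
    h+=[h1]*int(mid/ds)
    h+=list(h1+np.linspace(0,90,n)); h2=h1+t2
    h+=[h2]*int(last/ds)
    h=np.radians(h); P=np.concatenate([[[0,0]],np.cumsum(ds*np.stack([np.cos(h),np.sin(h)],1),0)])
    P+=np.array(B)-P[int(90/ds)]
    return P
def pose(P,s):
    i=int(round(s/ds)); k=int(8/ds); W=P[i-k:i+k+1]; d=W[-1]-W[0]
    c=(W.max(0)*0+ (W[0]+W[-1])/2+W[len(W)//2])/2
    return c,np.degrees(np.arctan2(d[1],d[0]))
E
python3 - <<'E'
from path import *
P=wire();print("arc1 end",P[int(137.1/ds)],"mid end",P[int(177.1/ds)],"arc2 end",P[int(224.2/ds)],"100 on",P[int(324/ds)])
c0,y0=pose(P,90)
for s in np.arange(90,141,1.6): 
    c,y=pose(P,s); print(round(s,1),((c-[479.3,-12.0])).round(1),round((y-91.77)*np.pi/180,3))
E
```

```text
arc1 end [508.33328497  18.61081908] mid end [548.22069031  15.61167001] arc2 end [580.26423649  43.17346785] 100 on [592.27792037 142.44920205]
90.0 [ 0.4 -0.2] -0.064
91.6 [0.4 1.3] -0.092
93.2 [0.6 3. ] -0.129
94.8 [0.8 4.5] -0.167
96.4 [1.1 6.2] -0.216
98.0 [1.4 7.6] -0.264
99.6 [1.8 9. ] -0.314
101.2 [ 2.3 10.7] -0.373
102.8 [ 2.8 12. ] -0.424
104.4 [ 3.5 13.6] -0.482
106.0 [ 4.2 14.9] -0.533
107.6 [ 5.  16.2] -0.583
109.2 [ 5.9 17.6] -0.642
110.8 [ 6.8 18.8] -0.692
112.4 [ 7.9 20.1] -0.751
114.0 [ 8.9 21.2] -0.802
115.6 [ 9.9 22.3] -0.852
117.2 [11.2 23.4] -0.911
118.8 [12.4 24.3] -0.961
120.4 [13.8 25.3] -1.02
122.0 [15.  26.1] -1.07
123.6 [16.3 26.8] -1.121
125.2 [17.9 27.5] -1.18
126.8 [19.2 28.1] -1.23
128.4 [20.8 28.7] -1.289
130.0 [22.3 29.1] -1.344
131.6 [23.7 29.4] -1.399
133.2 [25.4 29.7] -1.457
134.8 [26.8 29.9] -1.501
136.4 [28.6 30.1] -1.547
138.0 [30.  30.2] -1.581
139.6 [31.5 30.2] -1.61
```

Emit:
move_arm:
  targets: "1 0.0003 0.0013 0 0 0 -0.09; 1 0.0006 0.003 0 0 0 -0.13; 1 0.0008 0.0045 0 0 0 -0.167; 1 0.0011 0.0062 0 0 0 -0.216; 1 0.0014 0.0076 0 0 0 -0.264; 1 0.0018 0.009 0 0 0 -0.314; 1 0.0023 0.0107 0 0 0 -0.373; 1 0.0028 0.012 0 0 0 -0.424; 1 0.0035 0.0136 0 0 0 -0.482; 1 0.0035 0.0136 0 0 0 -0.482"

```text
t: 9.03
eef_pos: [0.4829, 0.0017, 0.1303]
tcp_rot: [0.225, 0.974, 0.0, 0.0]
ft_force: [-0.6, 0.3, -2.2]
width: 0.0132
```

```bash
python3 st.py
```

```text
9.0333 [482.9   1.7 130.3] F [-0.59  0.32 -2.18] M [ 0.008  0.011 -0.011] w 13.2 yaw 64.02 tilt [0.0004 0.0005]
```

```bash
cat > nx.py <<'E'
from path import *
from bench import monitor
import sys
s0,step,n=map(float,sys.argv[1:4]); ox=float(sys.argv[4]) if len(sys.argv)>4 else 0; oy=float(sys.argv[5]) if len(sys.argv)>5 else 0
st=monitor.state();m=R.from_quat(st["tcp_rot"]).as_matrix();yw=np.degrees(np.arctan2(m[1,1],m[0,1]));e=st["eef_pos"][:2]*1e3
P=wire()
for k in range(1,int(n)+1):
    c,y=pose(P,s0+k*step); d=c-e+[ox,oy]; print(round(s0+k*step,1),"%.4f %.4f  wz %.3f"%(d[0]/1e3,d[1]/1e3,np.radians(y-yw)))
E
python3 nx.py 104.4 1.6 10
```

```text
106.0 0.0006 0.0012  wz -0.048
107.6 0.0014 0.0025  wz -0.099
109.2 0.0023 0.0039  wz -0.158
110.8 0.0032 0.0051  wz -0.208
112.4 0.0043 0.0064  wz -0.267
114.0 0.0053 0.0075  wz -0.317
115.6 0.0063 0.0085  wz -0.368
117.2 0.0076 0.0097  wz -0.426
118.8 0.0088 0.0106  wz -0.477
120.4 0.0102 0.0116  wz -0.536
```

Emit:
move_arm:
  targets: "1 0.0006 0.0012 0 0 0 -0.048; 1 0.0014 0.0025 0 0 0 -0.099; 1 0.0023 0.0039 0 0 0 -0.158; 1 0.0032 0.0051 0 0 0 -0.208; 1 0.0043 0.0064 0 0 0 -0.267; 1 0.0053 0.0075 0 0 0 -0.317; 1 0.0063 0.0085 0 0 0 -0.368; 1 0.0076 0.0097 0 0 0 -0.426; 1 0.0088 0.0106 0 0 0 -0.477; 1 0.0102 0.0116 0 0 0 -0.536"

```text
t: 9.87
eef_pos: [0.4931, 0.0132, 0.1302]
tcp_rot: [0.475, 0.88, 0.0, 0.0]
ft_force: [-0.2, -0.2, -0.8]
width: 0.0131
```

```bash
python3 st.py;python3 nx.py 120.4 1.6 10
python3 - <<'E'
from h import *
from bench import eyes
s=eyes.camera("side"); crop(s,280,180,400,320,4,"pics/a8.png",2.5)
E
```

```text
9.8667 [493.1  13.2 130.2] F [-0.23 -0.16 -0.77] M [-0.023  0.023 -0.009] w 13.1 yaw 33.28 tilt [0.0005 0.0002]
122.0 0.0012 0.0009  wz -0.050
123.6 0.0025 0.0016  wz -0.100
125.2 0.0041 0.0023  wz -0.159
126.8 0.0054 0.0029  wz -0.209
128.4 0.0070 0.0035  wz -0.268
130.0 0.0084 0.0039  wz -0.324
131.6 0.0099 0.0042  wz -0.378
133.2 0.0116 0.0045  wz -0.436
134.8 0.0130 0.0047  wz -0.480
136.4 0.0147 0.0049  wz -0.526
```

View pics/a8.png

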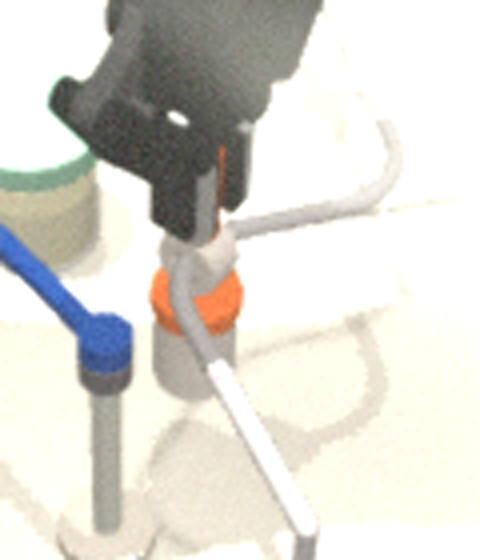

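The carrier hangs upright in the bend at crop (200,260), gripped by the stem, and the forces are about zero. I carry on.

Emit:
move_arm:
  targets: "1 0.0012 0.0009 0 0 0 -0.05; 1 0.0025 0.0016 0 0 0 -0.1; 1 0.0041 0.0023 0 0 0 -0.159; 1 0.0054 0.0029 0 0 0 -0.209; 1 0.007 0.0035 0 0 0 -0.268; 1 0.0084 0.0039 0 0 0 -0.324; 1 0.0099 0.0042 0 0 0 -0.378; 1 0.0116 0.0045 0 0 0 -0.436; 1 0.013 0.0047 0 0 0 -0.48; 1 0.0147 0.0049 0 0 0 -0.526"

```text
t: 10.75
eef_pos: [0.508, 0.0181, 0.1302]
tcp_rot: [0.689, 0.725, 0.0, 0.0]
ft_force: [0.4, -0.9, -1.5]
width: 0.0133
```

```bash
python3 st.py;python3 nx.py 136.4 2 10
```

```text
10.75 [508.   18.1 130.2] F [ 0.44 -0.9  -1.46] M [0.022 0.022 0.011] w 13.3 yaw 2.93 tilt [ 0.0006 -0.0002]
138.4 0.0018 0.0001  wz -0.040
140.4 0.0038 0.0001  wz -0.076
142.4 0.0058 0.0000  wz -0.104
144.4 0.0078 -0.0000  wz -0.123
146.4 0.0098 -0.0002  wz -0.126
148.4 0.0118 -0.0003  wz -0.126
150.4 0.0138 -0.0005  wz -0.126
152.4 0.0158 -0.0006  wz -0.126
154.4 0.0178 -0.0008  wz -0.126
156.4 0.0198 -0.0009  wz -0.126
```

Emit:
move_arm:
  targets: "1 0.0018 0.0001 0 0 0 -0.04; 1 0.0038 0.0001 0 0 0 -0.076; 1 0.0058 0 0 0 0 -0.104; 1 0.0078 0 0 0 0 -0.123; 1 0.0098 -0.0002 0 0 0 -0.126; 1 0.0118 -0.0003 0 0 0 -0.126; 1 0.0138 -0.0005 0 0 0 -0.126; 1 0.0158 -0.0006 0 0 0 -0.126; 1 0.0178 -0.0008 0 0 0 -0.126; 1 0.0178 -0.0008 0 0 0 -0.126"

```text
t: 11.58
eef_pos: [0.5261, 0.0172, 0.1302]
tcp_rot: [0.733, 0.68, 0.0, 0.0]
ft_force: [-0.5, -0.3, -0.9]
width: 0.0133
```

```bash
python3 st.py;python3 nx.py 154.4 2 10
```

```text
11.5833 [526.1  17.2 130.2] F [-0.53 -0.33 -0.88] M [-0.039 -0.016 -0.022] w 13.3 yaw -4.27 tilt [ 0.0007 -0.0003]
156.4 0.0017 -0.0001  wz -0.001
158.4 0.0037 -0.0002  wz -0.001
160.4 0.0057 -0.0004  wz -0.001
162.4 0.0077 -0.0005  wz -0.001
164.4 0.0097 -0.0007  wz -0.001
166.4 0.0116 -0.0008  wz -0.001
168.4 0.0136 -0.0010  wz -0.001
170.4 0.0156 -0.0011  wz 0.001
172.4 0.0176 -0.0012  wz 0.011
174.4 0.0196 -0.0013  wz 0.030
```

Emit:
move_arm:
  targets: "1 0.0017 -0.0001 0 0 0 0; 1 0.0037 -0.0002 0 0 0 0; 1 0.0057 -0.0004 0 0 0 0; 1 0.0077 -0.0005 0 0 0 0; 1 0.0097 -0.0007 0 0 0 0; 1 0.0116 -0.0008 0 0 0 0; 1 0.0136 -0.001 0 0 0 0; 1 0.0156 -0.0011 0 0 0 0.001; 1 0.0176 -0.0012 0 0 0 0.011; 1 0.0176 -0.0012 0 0 0 0.011"

```text
t: 12.42
eef_pos: [0.544, 0.016, 0.1302]
tcp_rot: [0.729, 0.685, 0.0, 0.0]
ft_force: [-0.8, 0.5, -2.1]
width: 0.0131
```

```bash
python3 st.py;python3 nx.py 172.4 1.6 10
python3 - <<'E'
from h import *
from bench import eyes
s=eyes.camera("side"); crop(s,280,140,400,280,4,"pics/a9.png",2.5)
E
```

```text
12.4167 [544.   16.  130.2] F [-0.79  0.51 -2.13] M [0.009 0.026 0.04 ] w 13.1 yaw -3.59 tilt [ 0.0008 -0.0003]
174.0 0.0012 -0.0000  wz 0.012
175.6 0.0027 -0.0001  wz 0.030
177.2 0.0044 -0.0001  wz 0.057
178.8 0.0059 -0.0001  wz 0.085
180.4 0.0076 0.0000  wz 0.123
182.0 0.0091 0.0002  wz 0.161
183.6 0.0106 0.0004  wz 0.204
185.2 0.0123 0.0007  wz 0.261
186.8 0.0137 0.0010  wz 0.311
188.4 0.0154 0.0015  wz 0.370
```

View pics/a9.png

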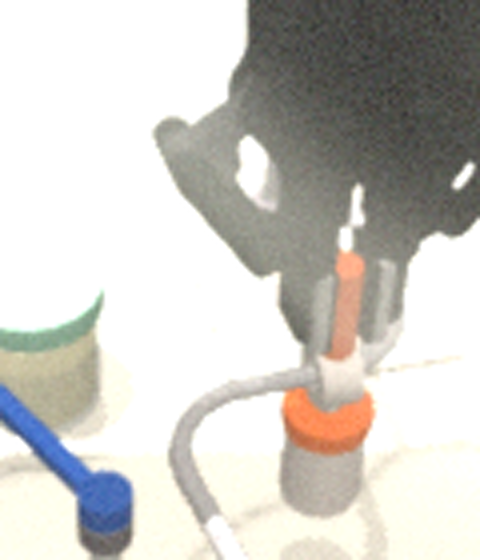

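The carrier is at the end of the middle straight, with the collar centred on the wire at crop (340,378). Next is the left bend.

Emit:
move_arm:
  targets: "1 0.0012 0 0 0 0 0.012; 1 0.0027 -0.0001 0 0 0 0.03; 1 0.0044 -0.0001 0 0 0 0.057; 1 0.0059 -0.0001 0 0 0 0.085; 1 0.0076 0 0 0 0 0.123; 1 0.0091 0.0002 0 0 0 0.161; 1 0.0106 0.0004 0 0 0 0.204; 1 0.0123 0.0007 0 0 0 0.261; 1 0.0137 0.001 0 0 0 0.311; 1 0.0137 0.001 0 0 0 0.311"

```text
t: 13.3
eef_pos: [0.5577, 0.017, 0.1301]
tcp_rot: [0.613, 0.79, 0.0, 0.0]
ft_force: [-0.1, 0.2, -1.0]
width: 0.0134
```

```bash
python3 st.py;python3 nx.py 186.8 1.6 10
```

```text
13.3 [557.7  17.  130.1] F [-0.11  0.19 -0.99] M [ 0.048 -0.039  0.006] w 13.4 yaw 14.38 tilt [ 0.0008 -0.    ]
188.4 0.0017 0.0004  wz 0.056
190.0 0.0031 0.0009  wz 0.106
191.6 0.0044 0.0014  wz 0.157
193.2 0.0060 0.0021  wz 0.216
194.8 0.0073 0.0028  wz 0.266
196.4 0.0087 0.0037  wz 0.325
198.0 0.0100 0.0046  wz 0.375
199.6 0.0111 0.0055  wz 0.426
201.2 0.0124 0.0066  wz 0.484
202.8 0.0135 0.0076  wz 0.535
```

Emit:
move_arm:
  targets: "1 0.0017 0.0004 0 0 0 0.056; 1 0.0031 0.0009 0 0 0 0.106; 1 0.0044 0.0014 0 0 0 0.157; 1 0.006 0.0021 0 0 0 0.216; 1 0.0073 0.0028 0 0 0 0.266; 1 0.0087 0.0037 0 0 0 0.325; 1 0.01 0.0046 0 0 0 0.375; 1 0.0111 0.0055 0 0 0 0.426; 1 0.0124 0.0066 0 0 0 0.484; 1 0.0124 0.0066 0 0 0 0.484"

```text
t: 14.13
eef_pos: [0.5703, 0.0238, 0.1302]
tcp_rot: [0.405, 0.914, 0.0, 0.0]
ft_force: [-0.3, -0.6, -1.2]
width: 0.0134
```

```bash
python3 st.py;python3 nx.py 201.2 1.6 10
```

```text
14.1333 [570.3  23.8 130.2] F [-0.27 -0.64 -1.16] M [ 0.005  0.007 -0.031] w 13.4 yaw 42.22 tilt [0.0008 0.0004]
202.8 0.0010 0.0009  wz 0.049
204.4 0.0022 0.0021  wz 0.108
206.0 0.0031 0.0032  wz 0.158
207.6 0.0040 0.0044  wz 0.209
209.2 0.0050 0.0058  wz 0.268
210.8 0.0057 0.0071  wz 0.318
212.4 0.0065 0.0086  wz 0.377
214.0 0.0071 0.0100  wz 0.427
215.6 0.0077 0.0113  wz 0.478
217.2 0.0083 0.0129  wz 0.531
```

Emit:
move_arm:
  targets: "1 0.001 0.0009 0 0 0 0.049; 1 0.0022 0.0021 0 0 0 0.108; 1 0.0031 0.0032 0 0 0 0.158; 1 0.004 0.0044 0 0 0 0.209; 1 0.005 0.0058 0 0 0 0.268; 1 0.0057 0.0071 0 0 0 0.318; 1 0.0065 0.0086 0 0 0 0.377; 1 0.0071 0.01 0 0 0 0.427; 1 0.0077 0.0113 0 0 0 0.478; 1 0.0077 0.0113 0 0 0 0.478"

```text
t: 14.97
eef_pos: [0.5779, 0.0352, 0.1301]
tcp_rot: [0.177, 0.984, 0.0, 0.0]
ft_force: [-1.0, 0.7, -0.0]
width: 0.0133
```

```bash
python3 st.py;python3 nx.py 215.6 2 10
```

```text
14.9667 [577.9  35.2 130.1] F [-0.97  0.7  -0.02] M [0.032 0.024 0.039] w 13.3 yaw 69.59 tilt [0.0004 0.0008]
217.6 0.0007 0.0018  wz 0.060
219.6 0.0013 0.0037  wz 0.111
221.6 0.0017 0.0056  wz 0.153
223.6 0.0021 0.0076  wz 0.186
225.6 0.0024 0.0095  wz 0.212
227.6 0.0027 0.0115  wz 0.228
229.6 0.0030 0.0135  wz 0.237
231.6 0.0033 0.0155  wz 0.237
233.6 0.0035 0.0174  wz 0.236
235.6 0.0037 0.0194  wz 0.236
```

Emit:
move_arm:
  targets: "1 0.0007 0.0018 0 0 0 0.06; 1 0.0013 0.0037 0 0 0 0.111; 1 0.0017 0.0056 0 0 0 0.153; 1 0.0021 0.0076 0 0 0 0.186; 1 0.0024 0.0095 0 0 0 0.212; 1 0.0027 0.0115 0 0 0 0.228; 1 0.003 0.0135 0 0 0 0.237; 1 0.0033 0.0155 0 0 0 0.237; 1 0.0035 0.0174 0 0 0 0.236; 1 0.0037 0.0194 0 0 0 0.236"

```text
t: 15.8
eef_pos: [0.5817, 0.0548, 0.1301]
tcp_rot: [0.06, 0.998, 0.0, 0.0]
ft_force: [-0.0, 0.3, -1.5]
width: 0.0135
```

```bash
python3 st.py;python3 nx.py 235.6 2 10
python3 - <<'E'
from h import *
from bench import eyes
s=eyes.camera("side"); crop(s,300,110,420,250,4,"pics/a10.png",2.5)
E
```

```text
15.8 [581.7  54.8 130.1] F [-0.02  0.26 -1.48] M [-0.025  0.013 -0.036] w 13.5 yaw 83.07 tilt [0.0003 0.0008]
237.6 0.0002 0.0018  wz 0.001
239.6 0.0005 0.0038  wz 0.001
241.6 0.0007 0.0058  wz 0.001
243.6 0.0009 0.0078  wz 0.001
245.6 0.0012 0.0098  wz 0.001
247.6 0.0014 0.0118  wz 0.001
249.6 0.0017 0.0137  wz 0.001
251.6 0.0019 0.0157  wz 0.001
253.6 0.0021 0.0177  wz 0.001
255.6 0.0024 0.0197  wz 0.001
```

View pics/a10.png

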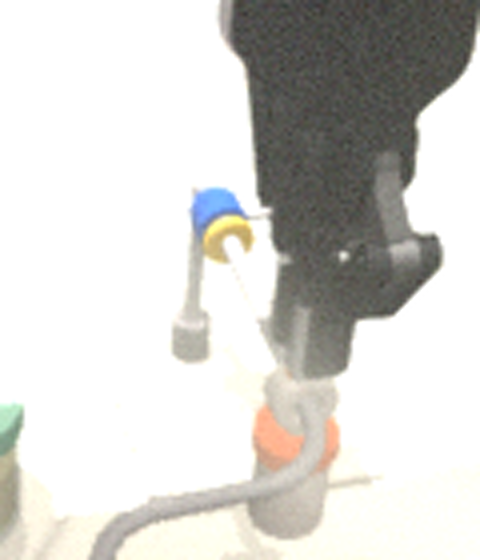

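Emit:
move_arm:
  targets: "1 0.0003 0.003 0 0 0 0; 1 0.0007 0.006 0 0 0 0; 1 0.0011 0.009 0 0 0 0; 1 0.0014 0.012 0 0 0 0; 1 0.0018 0.015 0 0 0 0; 1 0.0022 0.018 0 0 0 0; 1 0.0025 0.021 0 0 0 0; 1 0.0029 0.024 0 0 0 0; 1 0.0033 0.027 0 0 0 0; 1 0.0036 0.030 0 0 0 0"

```text
t: 16.68
eef_pos: [0.5853, 0.0854, 0.1301]
tcp_rot: [0.06, 0.998, 0.001, 0.0]
ft_force: [0.2, -0.3, -0.9]
width: 0.0133
```

```bash
python3 st.py
```

```text
16.6833 [585.3  85.4 130.1] F [ 0.19 -0.27 -0.88] M [-0.    -0.02   0.015] w 13.3 yaw 83.09 tilt [0.0002 0.001 ]
```

Emit:
move_arm:
  targets: "1 0.0003 0.003 0 0 0 0; 1 0.0007 0.006 0 0 0 0; 1 0.0011 0.009 0 0 0 0; 1 0.0014 0.012 0 0 0 0; 1 0.0018 0.015 0 0 0 0; 1 0.0022 0.018 0 0 0 0; 1 0.0025 0.021 0 0 0 0; 1 0.0029 0.024 0 0 0 0; 1 0.0033 0.027 0 0 0 0; 1 0.0036 0.030 0 0 0 0"

```text
t: 17.52
eef_pos: [0.5889, 0.1157, 0.1301]
tcp_rot: [0.06, 0.998, 0.001, 0.0]
ft_force: [-1.1, 0.2, -1.1]
width: 0.0133
```

```bash
python3 st.py
python3 - <<'E'
from h import *
from bench import eyes
s=eyes.camera("side"); crop(s,320,110,420,220,5,"pics/a11.png",2.5)
t=eyes.camera("top"); cv2.imwrite("pics/t11.png",np.clip(t["image"][:,:,::-1].astype(float)*2,0,255))
E
```

```text
17.5167 [588.9 115.7 130.1] F [-1.14  0.17 -1.05] M [ 0.008 -0.004 -0.007] w 13.3 yaw 83.09 tilt [0.0003 0.001 ][ WARN:0@3.179] global loadsave.cpp:1063 imwrite_ Unsupported depth image for selected encoder is fallbacked to CV_8U.
```

View pics/a11.png

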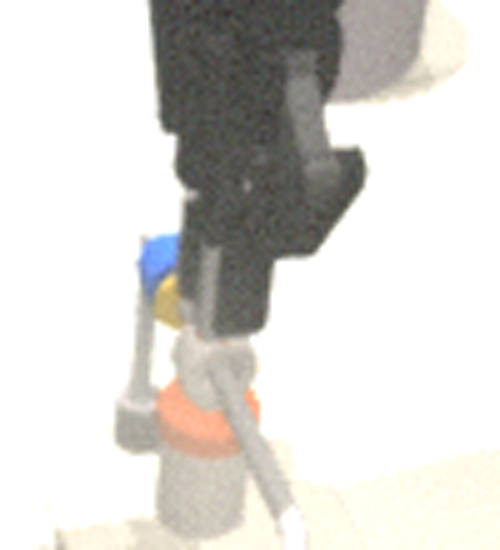

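View pics/t11.png

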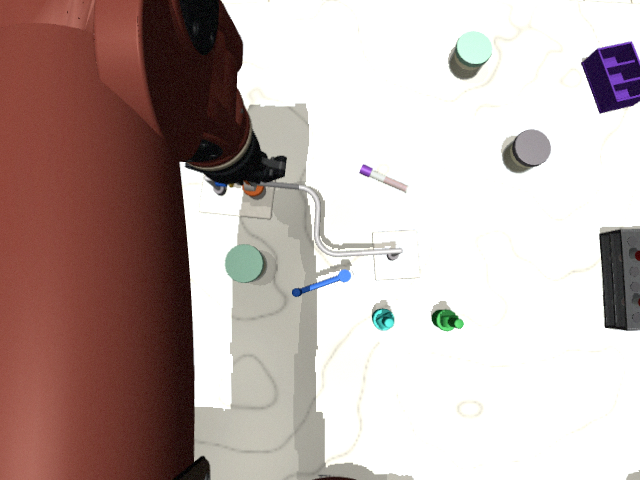

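The carrier is in front of the stop, and the top view shows the gate peg at (297,293), wide open. I'm approaching slowly.

Emit:
move_arm:
  targets: "1 0.0002 0.002 0 0 0 0; 1 0.0005 0.004 0 0 0 0; 1 0.0007 0.006 0 0 0 0; 1 0.001 0.008 0 0 0 0; 1 0.0012 0.01 0 0 0 0; 1 0.0014 0.012 0 0 0 0; 1 0.0016 0.013 0 0 0 0; 1 0.0017 0.014 0 0 0 0; 1 0.0018 0.015 0 0 0 0; 1 0.0018 0.015 0 0 0 0"

```text
t: 18.45
eef_pos: [0.5907, 0.131, 0.1301]
tcp_rot: [0.06, 0.998, 0.001, 0.0]
ft_force: [-0.3, -1.0, -1.2]
width: 0.0136
```

```bash
python3 st.py
```

```text
18.45 [590.7 131.  130.1] F [-0.31 -1.01 -1.16] M [-0.052 -0.003  0.011] w 13.6 yaw 83.13 tilt [0.0002 0.0012]
```

Emit:
move_arm:
  targets: "1 0 0.0004 0 0 0 0; 1 0.0001 0.0008 0 0 0 0; 1 0.0001 0.0012 0 0 0 0; 1 0.0002 0.0016 0 0 0 0; 1 0.0002 0.002 0 0 0 0; 1 0.0002 0.002 0 0 0 0"

```text
t: 18.95
eef_pos: [0.5909, 0.133, 0.1301]
tcp_rot: [0.06, 0.998, 0.001, 0.0]
ft_force: [-0.7, -0.7, -1.2]
width: 0.0131
```

Emit:
move_arm:
  targets: "1 0 0.0004 0 0 0 0; 1 0.0001 0.0008 0 0 0 0; 1 0.0001 0.0012 0 0 0 0; 1 0.0002 0.0016 0 0 0 0; 1 0.0002 0.002 0 0 0 0; 1 0.0002 0.002 0 0 0 0"

```text
t: 19.45
eef_pos: [0.5911, 0.1351, 0.1301]
tcp_rot: [0.06, 0.998, 0.001, 0.0]
ft_force: [0.8, -0.1, -1.2]
width: 0.0134
```

Emit:
move_arm:
  targets: "1 0 0.0003 0 0 0 0; 1 0.0001 0.0006 0 0 0 0; 1 0.0001 0.0009 0 0 0 0; 1 0.0001 0.0012 0 0 0 0; 1 0.0002 0.0015 0 0 0 0; 1 0.0002 0.0015 0 0 0 0"

```text
t: 19.95
eef_pos: [0.5913, 0.1367, 0.1301]
tcp_rot: [0.06, 0.998, 0.001, 0.0]
ft_force: [-0.6, -0.3, -0.9]
width: 0.0134
```

```bash
python3 st.py
python3 - <<'E'
from h import *
from bench import eyes
s=eyes.camera("side"); crop(s,320,110,420,220,5,"pics/a12.png",2.5)
t=eyes.camera("top"); crop(t,200,150,290,210,8,"pics/t12.png",3)
E
```

```text
19.95 [591.3 136.7 130.1] F [-0.64 -0.25 -0.89] M [-0.043 -0.006 -0.015] w 13.4 yaw 83.13 tilt [0.0002 0.0012]
```

View pics/t12.png

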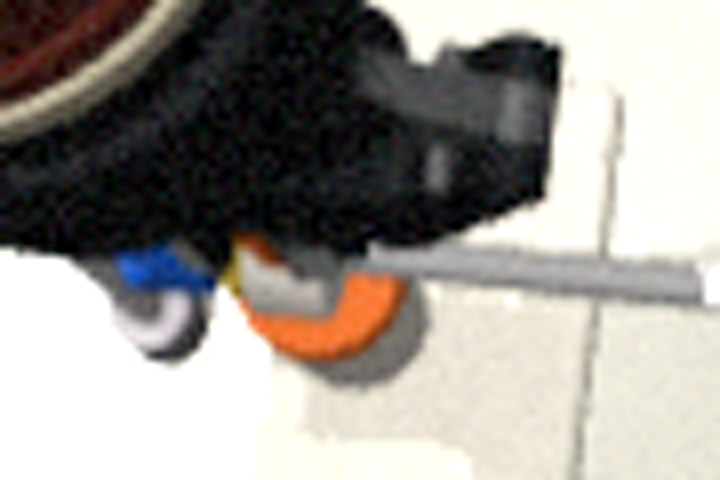

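View pics/a12.png

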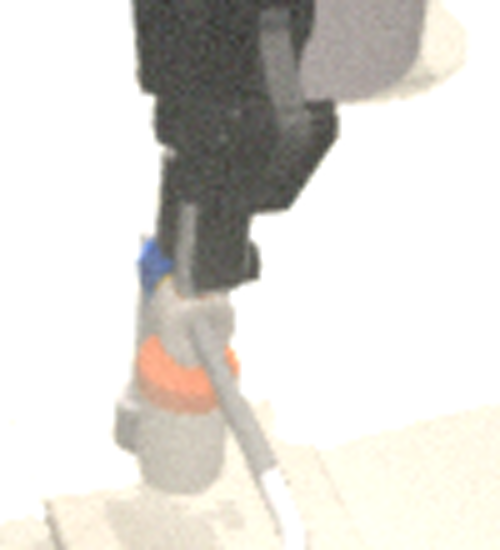

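The collar's front is at the yellow pad at top crop (235,272), and the force is still about zero. Now fine steps.

Emit:
move_arm:
  targets: "1 0 0.0002 0 0 0 0; 1 0 0.0004 0 0 0 0; 1 0.0001 0.0006 0 0 0 0; 1 0.0001 0.0008 0 0 0 0; 1 0.0001 0.001 0 0 0 0; 1 0.0001 0.001 0 0 0 0"

```text
t: 20.55
eef_pos: [0.5914, 0.1376, 0.1301]
tcp_rot: [0.06, 0.998, 0.001, 0.0]
ft_force: [0.3, -0.1, -2.9]
width: 0.0133
```

Emit:
move_arm:
  targets: "1 0 0.0002 0 0 0 0; 1 0 0.0004 0 0 0 0; 1 0.0001 0.0006 0 0 0 0; 1 0.0001 0.0006 0 0 0 0"

```text
t: 20.88
eef_pos: [0.5915, 0.1383, 0.1301]
tcp_rot: [0.06, 0.998, 0.001, 0.0]
ft_force: [-0.5, -0.0, -1.2]
width: 0.0132
```

Emit:
move_arm:
  targets: "1 0 0.0002 0 0 0 0; 1 0 0.0004 0 0 0 0; 1 0.0001 0.0005 0 0 0 0; 1 0.0001 0.0005 0 0 0 0"

```text
t: 21.22
eef_pos: [0.5916, 0.1388, 0.1301]
tcp_rot: [0.06, 0.998, 0.001, 0.0]
ft_force: [0.5, -0.4, -0.9]
width: 0.0133
```

Emit:
move_arm:
  targets: "1 0 0.0002 0 0 0 0; 1 0 0.0004 0 0 0 0; 1 0 0.0004 0 0 0 0; 1 0 0.0004 0 0 0 0"

```text
t: 21.55
eef_pos: [0.5916, 0.1392, 0.1301]
tcp_rot: [0.06, 0.998, 0.001, 0.0]
ft_force: [0.3, 0.7, -0.8]
width: 0.0131
```

Emit:
move_arm:
  targets: "1 0 0.0002 0 0 0 0; 1 0 0.0004 0 0 0 0; 1 0.0001 0.0004 0 0 0 0; 1 0.0001 0.0004 0 0 0 0"

```text
t: 21.88
eef_pos: [0.5917, 0.1396, 0.1301]
tcp_rot: [0.06, 0.998, 0.001, 0.0]
ft_force: [0.4, -0.5, -0.5]
width: 0.0136
```

```bash
python3 st.py
python3 - <<'E'
from h import *
from bench import eyes
t=eyes.camera("top"); crop(t,200,160,260,200,12,"pics/t13.png",4)
E
```

```text
21.8833 [591.7 139.6 130.1] F [ 0.36 -0.49 -0.54] M [-0.032  0.065 -0.036] w 13.6 yaw 83.14 tilt [0.0002 0.0012]
```

View pics/t13.png

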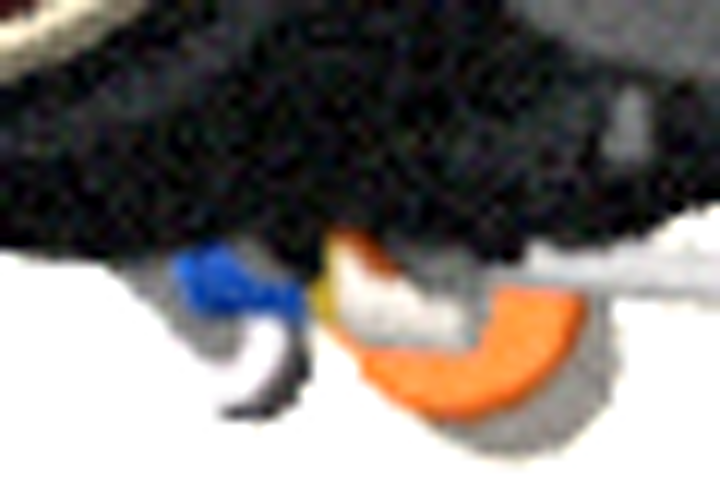

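Emit:
move_arm:
  targets: "1 0 0.0002 0 0 0 0; 1 0 0.0004 0 0 0 0; 1 0.0001 0.0005 0 0 0 0; 1 0.0001 0.0005 0 0 0 0"

```text
t: 22.27
eef_pos: [0.5917, 0.14, 0.1301]
tcp_rot: [0.06, 0.998, 0.0, -0.0]
ft_force: [-0.9, -1.7, -1.1]
width: 0.0134
```

Emit:
move_arm:
  targets: "1 0 0.0002 0 0 0 0; 1 0 0.0004 0 0 0 0; 1 0 0.0004 0 0 0 0; 1 0 0.0004 0 0 0 0"

```text
t: 22.6
eef_pos: [0.5917, 0.1402, 0.1301]
tcp_rot: [0.06, 0.998, 0.0, -0.0]
ft_force: [-0.3, -2.3, -1.6]
width: 0.013
```

Emit:
move_arm:
  targets: "1 0 0.0002 0 0 0 0; 1 0 0.0004 0 0 0 0; 1 0.0001 0.0004 0 0 0 0; 1 0.0001 0.0004 0 0 0 0"

```text
t: 22.93
eef_pos: [0.5918, 0.1405, 0.1301]
tcp_rot: [0.06, 0.998, 0.0, -0.0]
ft_force: [-0.7, -4.4, -0.9]
width: 0.0129
```

Emit:
move_arm:
  targets: "1 0 0.0002 0 0 0 0; 1 0 0.0003 0 0 0 0; 1 0 0.0003 0 0 0 0"

```text
t: 23.18
eef_pos: [0.5918, 0.1406, 0.1301]
tcp_rot: [0.06, 0.998, -0.0, -0.0]
ft_force: [-1.1, -5.2, 1.2]
width: 0.0132
```

```bash
python3 st.py
python3 - <<'E'
from h import *
from bench import eyes
t=eyes.camera("top"); crop(t,200,160,260,200,12,"pics/t14.png",4)
s=eyes.camera("side"); crop(s,330,140,380,220,7,"pics/s14.png",2.5)
E
```

```text
23.1833 [591.8 140.6 130.1] F [-1.11 -5.16  1.22] M [-0.988  0.242 -0.023] w 13.2 yaw 83.11 tilt [-0.0002 -0.0002]
```

View pics/t14.png

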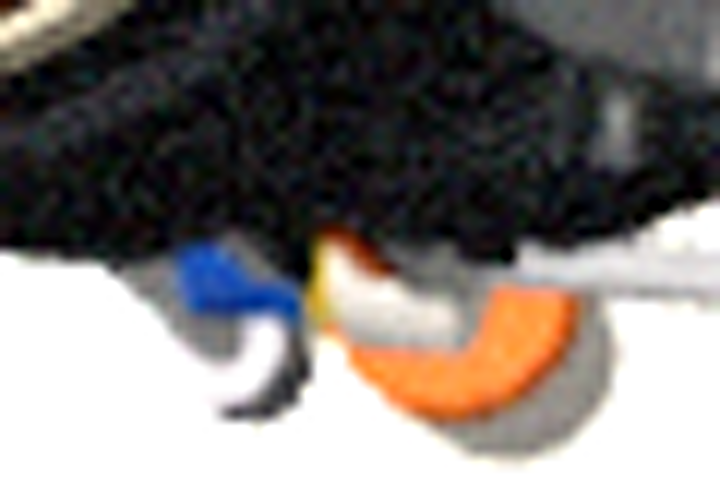

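View pics/s14.png

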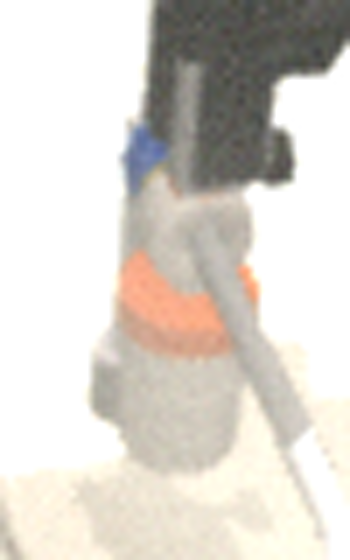

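Force has risen steadily to about 5 N with no further travel, and the yellow ring now sits against the blue collar, so the pad has bottomed. I lower 1 mm so the carrier hangs on the wire, then open the jaws.

Emit:
move_arm:
  targets: "1 0 0 -0.0005 0 0 0; 1 0 0 -0.001 0 0 0; 1 0 0 -0.001 0 0 0"

```text
t: 23.53
eef_pos: [0.5919, 0.1406, 0.1292]
tcp_rot: [0.06, 0.998, -0.0, 0.0]
ft_force: [-0.6, -4.8, -0.5]
width: 0.0132
```

```bash
python3 st.py
```

```text
23.5333 [591.9 140.6 129.2] F [-0.59 -4.78 -0.46] M [-1.081  0.054 -0.053] w 13.2 yaw 83.11 tilt [ 0.0001 -0.0002]
```

Emit:
move_arm:
  targets: "0.6 0 0 0 0 0 0; 0.5 0 0 0 0 0 0; 0.4 0 0 0 0 0 0; 0.4 0 0 0 0 0 0; 0.4 0 0 0 0 0 0"

```text
t: 23.95
eef_pos: [0.5919, 0.1409, 0.1292]
tcp_rot: [0.06, 0.998, 0.0, 0.0]
ft_force: [0.6, 0.2, 0.5]
width: 0.0256
```

```bash
python3 st.py
python3 - <<'E'
from h import *
from bench import eyes
t=eyes.camera("top"); crop(t,200,160,260,200,12,"pics/t15.png",4)
s=eyes.camera("side"); crop(s,330,140,380,220,7,"pics/s15.png",2.5)
E
```

```text
23.95 [591.9 140.9 129.2] F [0.59 0.18 0.52] M [-0.02   0.014  0.051] w 25.6 yaw 83.12 tilt [0.0003 0.0002]
```

View pics/t15.png

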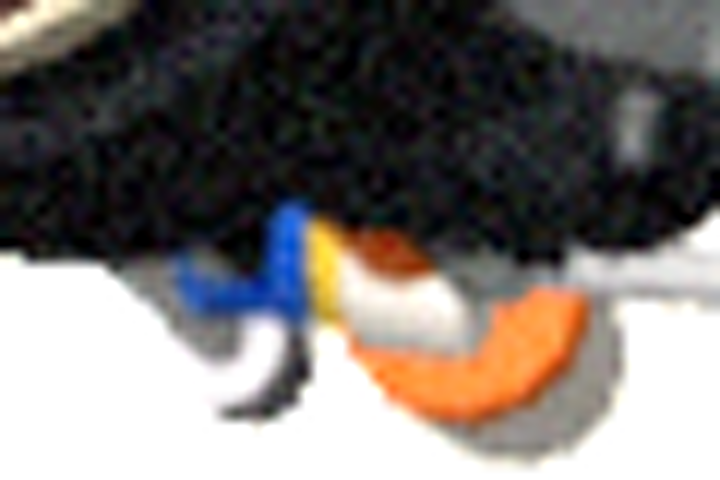

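View pics/s15.png

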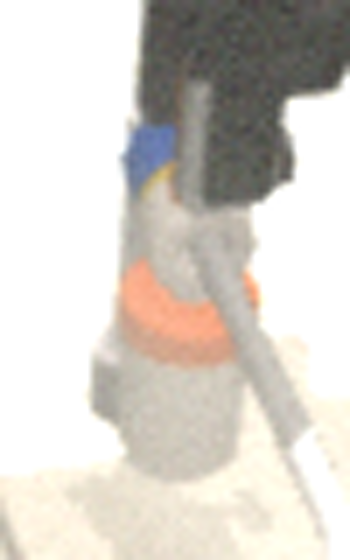

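Emit:
move_arm:
  targets: "0.4 0 0 0.02 0 0 0; 0.4 0 0 0.05 0 0 0; 0.4 0 0 0.08 0 0 0; 0.4 0 -0.03 0.09 0 0 0; 0.4 0 -0.07 0.09 0 0 0; 0.4 0 -0.11 0.09 0 0 0; 0.4 0 -0.15 0.09 0 0 0; 0.4 0 -0.19 0.09 0 0 0; 0.4 0 -0.22 0.09 0 0 0; 0.4 0 -0.22 0.09 0 0 0"

```text
t: 24.88
eef_pos: [0.5918, -0.0846, 0.2189]
tcp_rot: [0.062, 0.998, -0.001, 0.0]
ft_force: [-0.4, 0.5, 0.5]
width: 0.0255
```

```bash
python3 st.py
python3 - <<'E'
from h import *
from bench import eyes
t=eyes.camera("top"); crop(t,195,150,265,210,11,"pics/t16.png",3);np.savez("top1.npz",**{k:np.array(v) for k,v in t.items()})
s=eyes.camera("side"); crop(s,325,130,385,220,6.5,"pics/s16.png",2.5)
E
```

```text
24.8833 [591.8 -84.6 218.9] F [-0.35  0.46  0.46] M [0.061 0.018 0.005] w 25.5 yaw 82.84 tilt [ 0.0002 -0.0013]
```

View pics/t16.png

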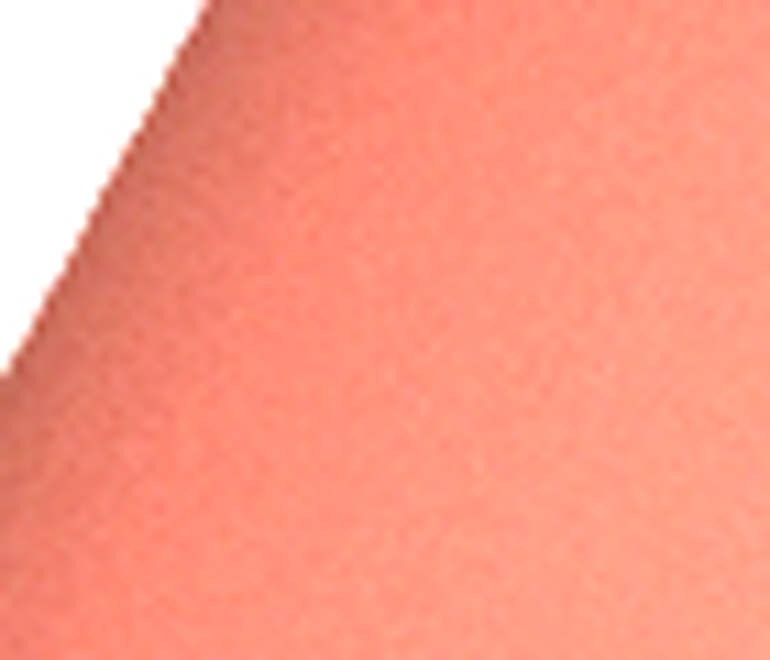

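View pics/s16.png

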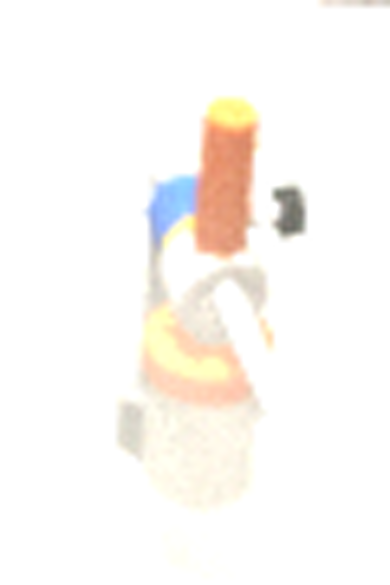

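The side view shows the carrier standing free at the stop at crop (215,280). The arm still hides the top view, so I move it aside.

Emit:
move_arm:
  targets: "0.4 -0.02 -0.04 0 0 0 0; 0.4 -0.04 -0.08 0 0 0 0; 0.4 -0.06 -0.12 0 0 0 0; 0.4 -0.08 -0.16 0 0 0 0; 0.4 -0.1 -0.2 0 0 0 0; 0.4 -0.12 -0.24 0 0 0 0; 0.4 -0.12 -0.24 0 0 0 0"

```text
t: 25.57
eef_pos: [0.4704, -0.3228, 0.2191]
tcp_rot: [0.062, 0.998, -0.0, 0.0]
ft_force: [0.9, 0.1, 0.6]
width: 0.0253
```

```bash
python3 st.py
python3 - <<'E'
from h import *
from bench import eyes
t=eyes.camera("top"); crop(t,195,150,265,210,11,"pics/t17.png",3);crop(t,0,0,640,480,1,"pics/t17f.png",2);np.savez("top1.npz",**{k:np.array(v) for k,v in t.items()})
s=eyes.camera("side"); np.savez("side1.npz",**{k:np.array(v) for k,v in s.items()})
E
```

```text
25.5667 [ 470.4 -322.8  219.1] F [0.89 0.13 0.58] M [-0.027  0.028  0.044] w 25.3 yaw 82.92 tilt [ 0.     -0.0005]
```

View pics/t17.png

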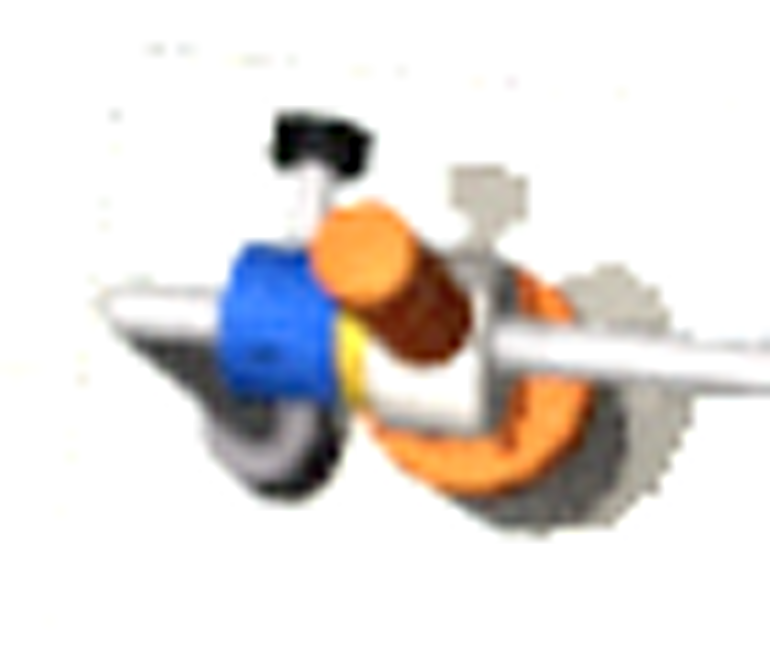

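View pics/t17f.png

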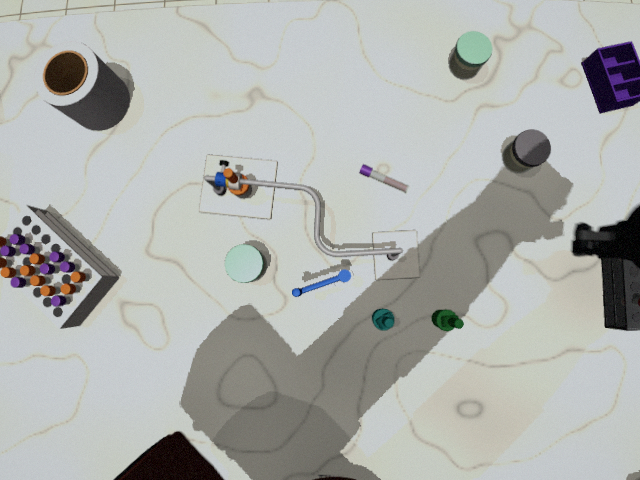

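Run:
```python
from h import *
a=load("top0.npz");b=load("top1.npz")
for c in(a,b):
    h=cv2.cvtColor(c["image"],cv2.COLOR_RGB2HSV)
    y=cv2.inRange(h,(19,110,30),(34,255,255)); bl=cv2.inRange(h,(105,110,25),(122,255,255))
    for r in range(180,188):
        X=np.nonzero(y[r,200:260])[0]+200; B=np.nonzero(bl[r,200:260])[0]+200
        print(r,"yellow",X.tolist(),"blue",(B.min(),B.max()) if len(B) else None)
p=onplane(b,(297,293),.13); 
h=cv2.cvtColor(b["image"],cv2.COLOR_RGB2HSV)
# motion at bystanders
d=cv2.absdiff(a["image"],b["image"]).max(2); print(d[220:300,215:270].max(),d[300:340,360:475].max())
print(p,monitor if 0 else "")
```

```text
180 yellow [229, 230, 231] blue (np.int64(215), np.int64(225))
181 yellow [229, 230, 231] blue (np.int64(214), np.int64(225))
182 yellow [229, 230, 231] blue (np.int64(214), np.int64(225))
183 yellow [229, 230, 231] blue (np.int64(215), np.int64(225))
184 yellow [229, 230, 231, 233] blue (np.int64(215), np.int64(225))
185 yellow [229, 230, 231] blue (np.int64(216), np.int64(225))
186 yellow [230, 231, 232] blue (np.int64(219), np.int64(225))
187 yellow [] blue None
180 yellow [226, 227, 228] blue (np.int64(215), np.int64(224))
181 yellow [226, 227] blue (np.int64(215), np.int64(224))
182 yellow [226, 227] blue (np.int64(214), np.int64(224))
183 yellow [226, 227] blue (np.int64(215), np.int64(224))
184 yellow [226, 227] blue (np.int64(215), np.int64(224))
185 yellow [226, 227] blue (np.int64(216), np.int64(225))
186 yellow [227] blue (np.int64(218), np.int64(224))
187 yellow [] blue None
14 40
[0.42368067 0.04602284 0.13      ]
```

```bash
python3 -c "
from bench import workorder; print(workorder.close_job())"
```

```text
the job is handed in; nothing more can be done
None
```

The job is handed in. The carrier rests against the end stop with the pad pushed in, and the gate is open. Handing in gave no verdict.

**What I did**
- **Gate:** I caged the peg loosely between the fingers and swung the gate to about 1.80 rad.
- **Carrier:** I gripped the orange stem at 20 N and raised it slightly so the collar floated on the wire. I then followed the wire as measured in the pictures round both corners, which turn about 96° right and 87° left.
- **Stop:** I felt for the stop in small steps. The force built up to about 5 N, so I took the pad as bottomed, then opened the fingers and moved well away.

**What the checks showed**
- **Force:** sideways tool force stayed around 1 N on the rail and peaked at about 5 N on the stop. Gripping the stem briefly pressed the carrier down on the wire with about 5 N, which I relieved at once.
- **Pad:** in the last top picture the yellow pad has moved 3 to 3.5 px, about 4.5 to 5.3 mm. It sits directly against the blue collar, with the white collar touching it.
- **Gate and bystanders:** the gate still stands wide open. The items around the bench look where they were; only the near pot was checked by pixel difference, because shadows spoiled that for the others. The arm touches nothing, and the clock was at about 25.6 s of 72 s.

**Disagreements**
- The stop was felt about 1 mm farther along than the pictures predicted.
- After release the carrier seemed to shift back by about 1 mm or less. The final pad measurement was taken after that.

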